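# Cover the drying pot and hang the sprung lift hook on its cover

## Robot

A 6-joint arm with a two-finger parallel gripper is mounted at the origin on the work surface. World frame = base frame: x ahead of the robot, y to its left, z up, the work surface at z = 0. Lengths are in mm, angles in rad, forces in N, time in s.
With the tool pointing down it reaches from about 400 to 925 mm from the base axis. Payload 12.5 kg.
Tool frame: the origin (TCP) lies at the very end of the fingers, on their centre line; the grasp point (between the pads) lies env.grip_point_offset behind it (env.grip_point_offset is the distance from the TCP to the grasp point, in mm); y points along the fingers, z is the direction in which the jaws open and shut, and the axes are right-handed (so a half turn about y gives the same grasp; the last joint's range is limited). The gripper opens to 95 mm and grips with 3 to 60 N. Pads are 20 mm wide; open, the fingers measure 119 mm over their backs; the gripper's body (75 mm by 180 mm) begins 59 mm behind the grasp point.
Start: joints at [1.022, 0.491, 1.559, -0, 1.092, -0.106], TCP at [267.781, 564.748, 214.661] pointing down, gripper open.
Joint ranges: [-3.1, 3.1], [-0.84, 2.19], [0.05, 2.79], [-1.13, 4.28], [0.06, 2.93], [-2.69, 2.69]. Speed limits (rad/s): [2.22, 2.22, 2.79, 3.14, 3.14, 3.14].

## Interface

Orientations are given as [roll, pitch, yaw] about the fixed x, y, z axes, in that order (R = Rz(yaw) Ry(pitch) Rx(roll)).
In Python, from cell import readout, read_camera, env, nets gives the robot as it stands.
- The arm moves only by the tool apply_moves, never from a script. Its argument "increments" is a list of rows, each a list of 3 entries, a list of its own where there are three numbers: the shift along the tool's x, y, z in cm, then the turn, a rotation vector about the tool's x, y, z in degrees, then the finger opening in cm, from 0 to 9.51. A call has exactly 5 rows; each row shifts and turns the pose as measured when the row begins, along the tool's axes as they then stand; what a row does not reach is not made up. A row lasts 1/8 s, in which the tool goes at most 62.5 mm and 10.7 degrees, less where a joint would pass 70% of its speed; a pose out of reach is approached as far as the arm can. A call with a gripper value outside its range is refused whole. The fingers move at their own pace and stop on an object; the grip force is fixed at half the most. Time passes only in rows, so rows that do not move let the fingers close, or fill a call up. It gives the time, the measured TCP pose, the force and the opening at its end, in the units of the state.
- readout.state(): the state, without advancing time (a new reading comes with each control period).
- read_camera(name): name is "scene" or "top" or "wrist"; returns a dict with "img" (384x512x3 uint8, red, green, blue), "vfov" (degrees; the focal length in pixels is half the picture's height over the tangent of half this angle, whatever the lens; pixels are square), "cx", "cy" (the principal point, pixels), "rvec" (rotation vector, rad) and "tvec" (3), from world to camera coordinates, as OpenCV has them; the wrist camera has in their place "mount" (4x4, takes a point from camera to tool coordinates, whose origin is the TCP and whose axes are the tool frame's). Camera axes: x right, y down, z forward; pixel columns grow to the right and rows downward; lengths in mm; the calibration is good to about 2 mm. A picture is of the moment at which its call begins: read the wrist's pose just before it. There is no depth.
- env.job_done(): hands the job in, once; it reports no verdict.
Trained networks look in a picture, given as the dict that the camera call returned (one of the last four; its "shot" number tells which), for a name from the list of things; names that differ only in an ending like _2 or _b are one class to them, and where a whole thing is asked for, a point or a joint stands for the part that bears it (a point fixed in the world has none). Each returns a list of dicts, best first, with "confidence" (0 to 1); they miss things now and then, are a little off and sometimes report something else, mostly with a low value. They report only what shows in the picture. A call takes as long as a camera call. They do not tell look-alikes from the thing itself.
- nets.look_for(picture, thing): "point" ([x, y, z] in mm, in the coordinates of the camera as it stood for that picture, good to about 4 mm: the middle of the surface that is visible of it).
- nets.mark_of(picture, thing): "point" ([x, y, z] in mm, in the coordinates of the camera as it stood for that picture, good to about 4 mm: a listed point, or the origin of a listed thing).
The state is a dict: "t": time; "joints": joint angles; "qvel": joint speeds; "tau": joint torques, N m; "eef_pos": TCP position; "tcp_rot": TCP orientation; "ft_force": force on the tool from outside, world axes, zero at the start; "moment": the same for the moment, N m; "opening": opening from 0.0 (shut) to 1.0 (fully open).
Only numpy, scipy, OpenCV 4.12 (cv2) and the standard library are available. Lean on these libraries where they do the work, as an engineer would, in place of code of your own. Each camera call takes 0.05 s, during which the arm holds its last target. There are 200 camera calls.

## Task

Set the loose cover on the drying pot so that it sits seated and level, and let go of it. Then press the sprung lift arm down by the dish on its end, bring its hook in under the bar of the cover's handle and ease it up until the hook has caught the bar and stays there, pulling on it by itself, with the cover still seated; never let the arm snap back up. Leave the jar, cup and pan where they are.

Things in the scene. Friction and masses are not known exactly. Their poses are not given: they have to be found in the camera images.
- station: Fixed white base plate 290x170x12 mm with a round open steel pot and an upright column. Origin on the bench under the pot's centre, z up, x level from the pot to the column, whose axis is at x=+150 mm, y=0 (18 mm thick; spring housing 44 mm thick on top, 285 to 340 mm high). Place and yaw (within 0.35 rad) vary.
- rim (a point): Centre of the pot's mouth at rim height, 72 mm above the bench; axes as the station's. Pot 140 mm outside, bore 128 mm.
- cover: Loose aluminium cover, 0.7 to 0.9 kg, handle up on the bench: disc 144 mm across, 7 mm thick, over a bevelled locating step 124 mm across, 8 mm deep, that drops into the pot's bore (2 mm to spare all round). Origin: centre of the step's underside, z up; disc top at z=15 mm. Seated, the origin is 8 mm below the rim. Alike both ways round.
- bar (a point): Middle of the cover's handle, 55 mm above the cover's origin: a square steel bar 8x8 mm, 78 mm long, along the cover's x, on two legs 8 mm thick at x=+-35 mm; 36 mm clear height from disc to bar, 62 mm between the legs. Set the cover with this bar in line with the station's x (pointing at the column), else the hook cannot go under it.
- swing: Lift arm's collar on the column (arm, dish and hook count as part of it). Origin on the column's axis at bench level; x from the arm's free end to the column: at the station's yaw the arm lies over the pot's centre. Swings about the column with slight friction, stays where left. Starts turned 0.85 to 1.2 rad clockwise seen from above (free end on the station's +y side).
- lift (a joint): How far the arm is pulled down its column, m: 0 fully up, where the spring holds it; 0.09 the lower stop. The spring pulls up with about 3 N at 0, growing by 25 N per m: not enough to lift the cover. Let go, the arm snaps up.
- dish (a point): Centre of the floor of the open square black dish on the arm's free end, 150 mm from the column's axis, 230 mm above the bench with the arm up. Inside 52x52 mm, walls 12 mm high, 4 mm thick: closed fingertips set in it press the arm down and swing it. Arm underside 20 mm below this point.
- hub (a point): Where the hook's shank leaves the arm, straight below the dish (26 mm). Round steel wire 8 mm thick: shank down, level foot to the arm's -y side (facing the pot as it starts), upturned tip 22 mm from the shank, centre to centre. Tip's top 26 mm, foot's top 8 mm above the foot's underside, which hangs 49 to 69 mm below this point (stiff, differs each time, not reported: feel or look).
- jar: Capped jar, 60 mm across, 100 mm tall; origin at the centre of its underside. Leave alone.
- cup: Small open aluminium cup, 54 mm across, 30 mm tall; origin at the centre of its underside. Leave alone.
- pan: Small open steel pan, 70 mm across, 25 mm tall; origin at the centre of its underside. Leave alone.
Things that resemble listed ones, but are neither listed nor needed, are in the scene too. Of the things that look like the cover, take the one that is farthest from the robot's base at the start.

How it is judged (in metres and radians):
On the way:
1. the cover sits seated and level on the pot, let go of by the robot, the hook not yet pulling on it (horizontal distance between cover and rim below 0.004 m and z of cover in the frame of rim below -0.006 m and angle between cover's own z axis and vertical below 0.03 rad and contact force between each of the fingers, swing and cover below 0.5 N), for 0.2 s.
At the end, for the whole second after the job is handed in: Cover at rest on the pot: centred within 4 mm, step at least 6 mm below the rim, level within 0.03 rad. Bar in the hook's throat (shank within 16.5 mm sideways of the bar's axis), hook pulling on the cover with over 1.5 N, arm held down over 15 mm (horizontal distance between cover and rim below 0.004 m and z of cover in the frame of rim below -0.006 m and angle between cover's own z axis and vertical below 0.03 rad and contact force between swing and cover above 1.5 N and value of joint lift above 0.015 m and y of dish in the frame of cover between -0.0165 and 0.0165 m and linear speed of cover below 0.02 m/s); the robot touches nothing.
It fails at once if the arm snaps up (faster than 0.5 m/s) (velocity of joint lift below -0.5 m/s).
It fails at once if the jar, cup or pan is moved more than 30 mm (distance of any of jar, cup, pan from where it was at the start of the episode above 0.03 m).
It also fails if it takes over 72 s, if anything falls off the work surface, if the arm or the gripper's body presses on something with over 40 N, if the wrist force passes 120 N, or if a joint passes its speed limit or range.

## Working session

There is one attempt and no reset: what is moved stays moved. The work goes in short steps, Python scripts to look and compute and a tool call to move; the robot and the scene stay as the last step left them, time stands still between calls to the robot, and variables do not carry over. Pictures are saved under pics/ and viewed, about 8 in all and at most 12, crops included, and the job is handed in when it is done.

Besides the shell and the picture viewer there is one more tool, called after "Call:" as a command line: name --argument value ..., lists and objects as JSON in quotes. apply_moves: Moves the arm, as the interface text tells. Its arguments: {"type":"object","properties":{"increments":{"type":"array"}},"required":["increments"]}

```bash
ls; mkdir -p pics
cat > h.py <<'E'
import numpy as np, cv2
from cell import readout, read_camera, env, nets
from scipy.spatial.transform import Rotation as R
def cam2w(c,p,st=None):
    p=np.array(p,float)
    if 'mount' in c:
        q=np.array(c['mount'])@np.r_[p,1]
        return R.from_euler('xyz',st['tcp_rot']).apply(q[:3])+st['eef_pos']
    Rm=cv2.Rodrigues(np.array(c['rvec'],float))[0]
    return Rm.T@(p-np.array(c['tvec']).ravel())
def w2px(c,P,st=None):
    P=np.array(P,float)
    if 'mount' in c:
        q=R.from_euler('xyz',st['tcp_rot']).inv().apply(P-st['eef_pos'])
        q=(np.linalg.inv(np.array(c['mount']))@np.r_[q,1])[:3]
    else: q=cv2.Rodrigues(np.array(c['rvec'],float))[0]@P+np.array(c['tvec']).ravel()
    f=192/np.tan(np.radians(c['vfov'])/2)
    return np.array([c['cx']+f*q[0]/q[2],c['cy']+f*q[1]/q[2]])
def px2w(c,u,z,st=None):
    f=192/np.tan(np.radians(c['vfov'])/2)
    a=cam2w(c,[0,0,0],st);b=cam2w(c,[(u[0]-c['cx'])/f,(u[1]-c['cy'])/f,1],st)
    return a+(b-a)*(z-a[2])/(b-a)[2]
def shot(n,name=None,scale=1,crop=None):
    st=readout.state();c=read_camera(n);im=c['img'][:,:,::-1]
    if crop: im=im[crop[1]:crop[3],crop[0]:crop[2]]
    if name: cv2.imwrite('pics/'+name,cv2.resize(im,None,fx=scale,fy=scale,interpolation=cv2.INTER_CUBIC))
    return c,st
def marks(c,st,things,fn='mark_of',mn=0.2):
    for t in things:
        for d in getattr(nets,fn)(c,t):
            if d['confidence']>mn: 
                w=cam2w(c,d['point'],st);print(t,round(d['confidence'],2),w.round(1),w2px(c,w,st).round())
E
python3 - <<'E'
from h import *
print(readout.state(),env.grip_point_offset)
T=['station','rim','cover','bar','swing','dish','hub','jar','cup','pan']
c,st=shot('top','top.png');marks(c,st,T)
print()
c2,st=shot('scene','scene.png');marks(c2,st,T)
a=cv2.imread('pics/top.png');b=cv2.imread('pics/scene.png')
print(c['vfov'],cam2w(c,[0,0,0]),cam2w(c2,[0,0,0]))
E
```

```text
pics
{'t': 0.0, 'joints': array([ 1.02243527e+00,  4.91575767e-01,  1.55944773e+00, -2.00407037e-05,
        1.09172190e+00, -1.05575069e-01]), 'qvel': array([ 1.56671482e-05, -5.76255446e-04,  1.34858078e-03,  1.44262407e-03,
        2.60365991e-03, -2.05534532e-04]), 'tau': array([-9.07919621e-04, -6.12640929e+01, -2.58183843e+01,  6.92315586e-02,
        4.81304736e-02, -1.28253923e-04]), 'eef_pos': array([267.62559865, 564.52628822, 214.05228026]), 'tcp_rot': array([-1.57194452e+00,  1.03799282e-04, -4.42776799e-01]), 'ft_force': array([-0.53037876,  0.37407314, -0.07664353]), 'moment': array([ 0.02516382, -0.00407838, -0.01963515]), 'opening': 1.002999723011854} 18.8
station 0.98 [512.   92.1  -1.1] [217. 176.]
rim 0.76 [510.   91.   73.7] [215. 174.]
cover 0.94 [ 454.2 -312.7   -0.9] [345. 193.]
cover 0.84 [ 2.189e+02 -3.105e+02  1.000e-01] [346. 268.]
cover 0.77 [333.8 -83.2   0.9] [273. 232.]
cover 0.3 [5.137e+02 9.570e+01 3.000e-01] [216. 175.]
bar 0.84 [ 220.8 -312.8   57.8] [350. 270.]
bar 0.8 [ 455.5 -308.5   62.1] [348. 192.]
bar 0.64 [330.8 -84.1  58. ] [274. 234.]
swin
[... 318 characters left out ...]
.5  -2. ] [304. 255.]
rim 0.63 [511.7  96.7  73.8] [307. 232.]
cover 0.94 [332.8 -81.5  -1.7] [241. 203.]
cover 0.67 [ 455.  -307.1   -0.5] [152. 228.]
cover 0.64 [ 221.1 -310.6   -2. ] [172. 175.]
bar 0.75 [333.  -84.6  55.2] [239. 187.]
bar 0.71 [ 221.4 -309.    56.4] [170. 160.]
bar 0.55 [ 458.1 -310.6   58.5] [147. 212.]
swing 0.24 [556.1 232.  203.1] [381. 207.]
dish 0.87 [557.5 229.2 230.8] [383. 197.]
hub 0.85 [560.2 232.1 203.2] [381. 209.]
jar 0.94 [ 641.3 -319.3   -1.1] [123. 285.]
cup 0.67 [ 6.928e+02 -2.182e+02  3.000e-01] [161. 308.]
pan 0.61 [312.6 243.9  -1.4] [354. 204.]
48.905756569087686 [ 403.16497216  -35.47605748 1332.663801  ] [1144.44443823   15.43176095  713.30392707]
```

View pics/top.png

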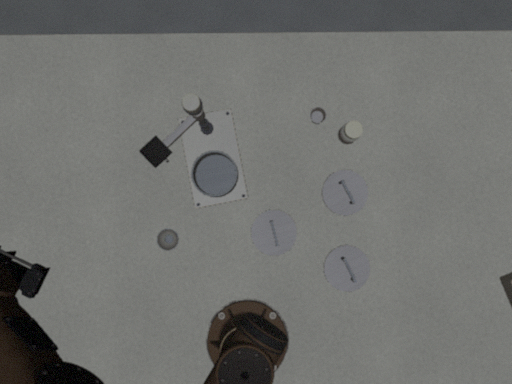

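View pics/scene.png

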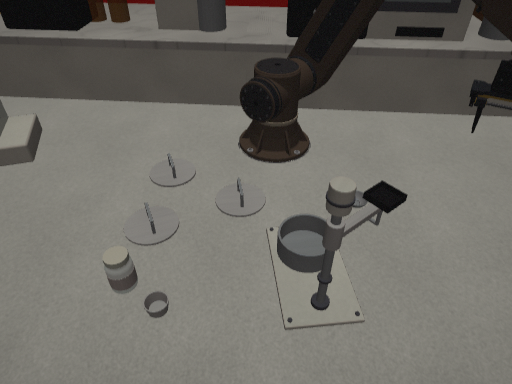

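Candidates for the cover in the top view are pixels (345,193), (346,268) and (273,232), with base distances of about 551, 381 and 344 mm. I choose (345,193), and will check it in a crop.

Run:
```python
from h import *
c,st=shot('top'); im=c['img'][:,:,::-1]
a=im[155:230,305:385];b=im[85:215,130:255]
a=cv2.resize(a,(400,375),interpolation=cv2.INTER_CUBIC);b=cv2.resize(b,(400,416),interpolation=cv2.INTER_CUBIC)
o=np.zeros((416,800,3),np.uint8);o[:375,:400]=a;o[:,400:]=b;cv2.imwrite('pics/crop.png',o)
```

```text
(no output)
```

View pics/crop.png

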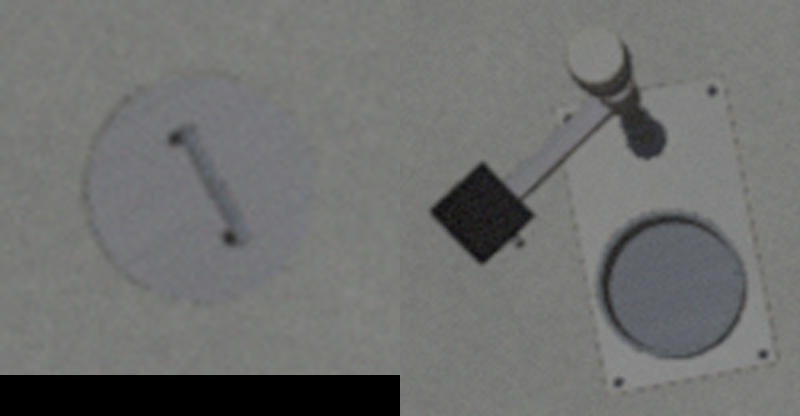

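Run:
```python
from h import *
c,st=shot('wrist'); print(np.array(c['mount']).round(3),c['vfov'])
c,st=shot('top')
a,b=px2w(c,(342.6,180.6),59),px2w(c,(352.6,203),59); print('bar',a,b,(a+b)/2,np.arctan2(*(a-b)[[1,0]]))
h=[px2w(c,p,12) for p in [(198.1,204.4),(243.4,195.9),(227.5,113.4)]]
d=h[2]-h[1];print('plate',h,np.arctan2(d[1],d[0]),np.arctan2(*(h[0]-h[1])[[1,0]])-np.pi/2)
```

```text
[[-0.00000e+00  9.67000e-01  2.53000e-01 -7.02350e+01]
 [-1.00000e-03 -2.53000e-01  9.67000e-01 -1.68789e+02]
 [ 1.00000e+00  0.00000e+00  1.00000e-03  7.00000e-03]
 [ 0.00000e+00  0.00000e+00  0.00000e+00  1.00000e+00]] 67.44832179498198
bar [ 489.26373633 -293.64294907   59.        ] [ 421.44464829 -322.64282294   59.        ] [ 455.35419231 -308.14288601   59.        ] 0.40407619107456405
plate [array([421.07379636, 149.63261729,  12.        ]), array([446.68925644,   7.72799997,  12.        ]), array([707.69342242,  56.4900418 ,  12.        ])] 0.18469556728297704 0.1785886469566922
```

```bash
cat >> h.py <<'E'
def plan(target,yaw,n,opening=9.5,start=None,syaw=None):
    st=readout.state(); p=np.array(st['eef_pos'] if start is None else start,float); r=st['tcp_rot']
    y=r[2] if syaw is None else syaw
    d=(np.array(target,float)-p)/n; dy=(yaw-y)/n
    print('now',p.round(1),np.round(r,3),'F',np.round(st['ft_force'],1),'open',round(st['opening'],3),'t',round(st['t'],2),'left',(np.array(target)-p).round(1),round(yaw-y,3))
    for i in range(n):
        v=R.from_euler('xyz',[-np.pi/2,0,y]).inv().apply(d)/10
        print([v.round(2).tolist(),[0,round(float(-np.degrees(dy)),2),0],opening]); y+=dy
E
python3 - <<'E'
from h import *
plan([400,310,345],-1.8,8)
plan([512,92,300],-2.959,7,start=[400,310,345],syaw=-1.8)
E
```

```text
now [267.8 564.7 214.7] [-1.571  0.    -0.443] F [ 1.3 -0.2  1.1] open 0.998 t 1.25 left [ 132.2 -254.7  130.3] -1.357
[[2.86, -1.63, -2.17], [0, 9.72, 0], 9.5]
[[3.18, -1.63, -1.66], [0, 9.72, 0], 9.5]
[[3.42, -1.63, -1.09], [0, 9.72, 0], 9.5]
[[3.55, -1.63, -0.5], [0, 9.72, 0], 9.5]
[[3.59, -1.63, 0.11], [0, 9.72, 0], 9.5]
[[3.52, -1.63, 0.71], [0, 9.72, 0], 9.5]
[[3.35, -1.63, 1.29], [0, 9.72, 0], 9.5]
[[3.08, -1.63, 1.84], [0, 9.72, 0], 9.5]
now [400. 310. 345.] [-1.571  0.    -0.443] F [ 1.3 -0.2  1.1] open 0.998 t 1.25 left [ 112. -218.  -45.] -1.159
[[2.67, 0.64, 2.27], [0, 9.49, 0], 9.5]
[[2.26, 0.64, 2.67], [0, 9.49, 0], 9.5]
[[1.79, 0.64, 3.01], [0, 9.49, 0], 9.5]
[[1.27, 0.64, 3.26], [0, 9.49, 0], 9.5]
[[0.71, 0.64, 3.43], [0, 9.49, 0], 9.5]
[[0.14, 0.64, 3.5], [0, 9.49, 0], 9.5]
[[-0.44, 0.64, 3.47], [0, 9.49, 0], 9.5]
```

Call:
apply_moves --increments '[[[2.9,-2.5,-2.2],[0,9.7,0],9.5],[[3.2,-2.5,-1.7],[0,9.7,0],9.5],[[3.4,-2.5,-1.1],[0,9.7,0],9.5],[[3.5,-2.5,-0.5],[0,9.7,0],9.5],[[3.6,-1.6,0.1],[0,9.7,0],9.5]]'

```text
t: 1.88
eef_pos: [349.7, 401.1, 332.5]
tcp_rot: [-1.573, -0.002, -1.312]
ft_force: [0.5, 0.1, 0.1]
opening: 1.002
```

Call:
apply_moves --increments '[[[3.5,-1.5,0.7],[0,9.7,0],9.5],[[3.3,0,1.3],[0,9.7,0],9.5],[[3.1,0,1.8],[0,9.7,0],9.5],[[2.7,0,2.3],[0,9.5,0],9.5],[[2.3,0,2.7],[0,9.5,0],9.5]]'

```text
t: 2.5
eef_pos: [428.2, 234.9, 350.5]
tcp_rot: [-1.569, 0.002, -2.18]
ft_force: [-0.4, 0.3, 0.2]
opening: 1.003
```

Run:
```python
from h import *
plan([512,92,300],-2.959,7)
```

```text
now [428.2 234.9 350.5] [-1.569e+00  2.000e-03 -2.180e+00] F [-0.4  0.3  0.2] open 1.003 t 2.5 left [  83.8 -142.9  -50.5] -0.779
[[0.99, 0.72, 2.15], [0, 6.38, 0], 9.5]
[[0.75, 0.72, 2.25], [0, 6.38, 0], 9.5]
[[0.49, 0.72, 2.32], [0, 6.38, 0], 9.5]
[[0.23, 0.72, 2.36], [0, 6.38, 0], 9.5]
[[-0.03, 0.72, 2.37], [0, 6.38, 0], 9.5]
[[-0.29, 0.72, 2.35], [0, 6.38, 0], 9.5]
[[-0.55, 0.72, 2.3], [0, 6.38, 0], 9.5]
```

Call:
apply_moves --increments '[[[1.4,1.0,3.0],[0,8.9,0],9.5],[[0.9,1.0,3.2],[0,8.9,0],9.5],[[0.4,1.0,3.3],[0,8.9,0],9.5],[[-0.1,1.0,3.3],[0,8.9,0],9.5],[[-0.6,1.0,3.3],[0,8.9,0],9.5]]'

```text
t: 3.12
eef_pos: [512.7, 85.1, 300.9]
tcp_rot: [-1.571, 0.006, -2.983]
ft_force: [0.1, -0.2, -0.3]
opening: 1.001
```

Run:
```python
from h import *
plan([512,92,300],-2.959,2)
c,st=shot('wrist','w1.png')
marks(c,st,['rim','station','dish','hub','swing'])
for x in ([582,92,72],[512,162,72],[442,92,72],[512,92,72]): print(w2px(c,x,st))
```

```text
now [512.7  85.1 300.9] [-1.571  0.006 -2.983] F [ 0.1 -0.2 -0.3] open 1.001 t 3.12 left [-0.7  6.9 -0.9] 0.024
[[-0.02, 0.04, -0.35], [0, -0.7, 0], 9.5]
[[-0.02, 0.04, -0.35], [0, -0.7, 0], 9.5]
rim 0.56 [515.4  95.9  70.2] [247. 168.]
rim 0.24 [560.6 234.  202.5] [ 99. 119.]
station 0.82 [515.5  89.9  -4.1] [251. 161.]
dish 0.76 [560.1 233.5 225.7] [ 85. 120.]
dish 0.65 [6.634e+02 1.254e+02 5.000e-01] [243.  62.]
hub 0.75 [557.1 235.6 205.5] [ 95. 123.]
swing 0.69 [663.6 124.    1.3] [244.  62.]
[257.10741148 120.29873667]
[199.4128855  163.31509198]
[241.7392926  217.88398856]
[249.09763144 171.15963961]
```

View pics/w1.png

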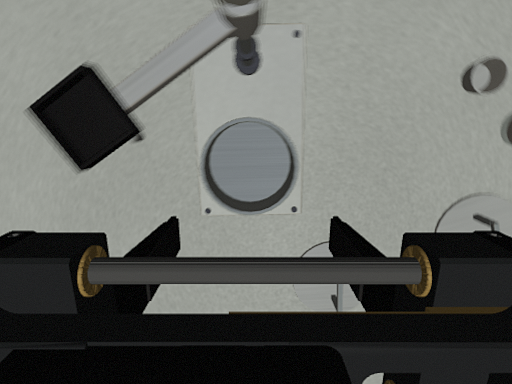

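```bash
cat >> h.py <<'E'
from scipy.optimize import least_squares
def circ(c,st,ctr,r,z,span=8,sign=0,mask=None,n=180):
    """fit circle at height z: radial gradient extremes about guess; returns centre, radius, rms (mm)"""
    g=cv2.GaussianBlur(cv2.cvtColor(c['img'],cv2.COLOR_RGB2GRAY).astype(np.float32),(0,0),1.0)
    rr=np.arange(r-span,r+span+.1,.5); P=[]
    for a in np.linspace(0,2*np.pi,n,endpoint=False):
        if mask is not None and not mask(a): continue
        pts=[w2px(c,[ctr[0]+q*np.cos(a),ctr[1]+q*np.sin(a),z],st) for q in rr]
        m=np.array(pts,np.float32)
        v=cv2.remap(g,m[:,0][None],m[:,1][None],cv2.INTER_LINEAR)[0]
        d=np.gradient(v); k=np.argmax(d*sign if sign else abs(d))
        if 0<k<len(rr)-1: P.append([ctr[0]+rr[k]*np.cos(a),ctr[1]+rr[k]*np.sin(a)])
    P=np.array(P)
    f=lambda x:np.hypot(P[:,0]-x[0],P[:,1]-x[1])-x[2]
    s=least_squares(f,[ctr[0],ctr[1],r],loss='soft_l1',f_scale=.7)
    return s.x.round(2),len(P),round(float(np.median(abs(f(s.x)))),2)
def hole(c,st,P,w=7):
    """dark spot centre near world point P, back to world"""
    u=w2px(c,P,st); x0,y0=int(round(u[0]))-w,int(round(u[1]))-w
    g=cv2.GaussianBlur(255-cv2.cvtColor(c['img'],cv2.COLOR_RGB2GRAY),(0,0),1).astype(float)[y0:y0+2*w+1,x0:x0+2*w+1]
    wt=np.clip(g-(g.max()+np.median(g))/2,0,None); Y,X=np.mgrid[:2*w+1,:2*w+1]
    return px2w(c,(x0+(wt*X).sum()/wt.sum(),y0+(wt*Y).sum()/wt.sum()),P[2],st)
E
python3 - <<'E'
from h import *
for n in ('wrist','wrist','top'):
    c,st=shot(n)
    for k,s in ((70,1),(70,0),(64,0)): print(n,k,s,circ(c,st,[514,93],k,72,6,s))
    h=[hole(c,st,p,5) for p in [(421,149.6,12),(446.7,7.7,12),(707.7,56.5,12)]]
    print(np.round(h,1),np.arctan2(*(h[2]-h[1])[[1,0]]),np.arctan2(*(h[0]-h[1])[[1,0]])-np.pi/2,np.linalg.norm(h[2]-h[1]),np.linalg.norm(h[0]-h[1]))
E
```

```text
wrist 70 1 (array([517.04,  91.63,  66.96]), 120, 0.8)
wrist 70 0 (array([517.01,  91.62,  66.94]), 119, 0.81)
wrist 64 0 (array([514.67,  94.8 ,  63.18]), 156, 0.38)
[[422.8 150.9  12. ]
 [449.7   9.3  12. ]
 [709.9  58.4  12. ]] 0.18666426916117562 0.1875888387615674 264.72468887001236 144.140904397716
wrist 70 1 (array([516.81,  91.51,  67.03]), 124, 0.77)
wrist 70 0 (array([516.81,  91.51,  67.03]), 124, 0.77)
wrist 64 0 (array([514.68,  94.85,  63.19]), 156, 0.34)
[[422.9 150.9  12. ]
 [449.7   9.3  12. ]
 [709.8  58.4  12. ]] 0.18668399407895908 0.186948113548546 264.72707716455267 144.1228499278975
top 70 1 (array([513.69,  89.93,  70.46]), 148, 1.57)
top 70 0 (array([511.8 ,  91.04,  70.94]), 145, 1.78)
top 64 0 (array([514.56,  93.19,  65.5 ]), 137, 2.54)
[[420.9 152.4  12. ]
 [448.3   8.7  12. ]
 [709.   57.8  12. ]] 0.18594179744919004 0.1884721444744335 265.27909216569964 146.29583870128997
```

Run:
```python
from h import *
c,st=shot('wrist')
im=cv2.resize(c['img'][105:225,190:310,::-1],None,fx=5,fy=5,interpolation=cv2.INTER_CUBIC)
for x,y,r,z,col in ((514.7,94.8,64,72,(0,255,0)),(514.7,94.8,70,72,(0,0,255))):
    for a in np.linspace(0,6.283,60):
        u=(w2px(c,[x+r*np.cos(a),y+r*np.sin(a),z],st)-[190,105]+.5)*5-.5
        cv2.circle(im,tuple(int(v) for v in u.round()),1,col,-1)
cv2.imwrite('pics/pot.png',im)
```

```text
(no output)
```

View pics/pot.png

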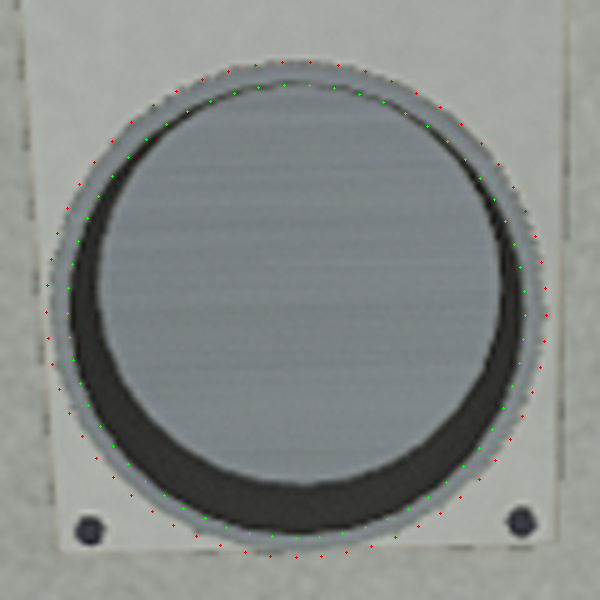

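The close view confirms the pot's bore: dark edge ring centred near (247,166) px, and the green fitted circle lies on it. Next, a look at the chosen cover from the same relative pose.

Run:
```python
from h import *
plan([455,-309,243],-2.738,10)
```

```text
now [512.   86.8 301.4] [-1.571  0.006 -2.976] F [-1.7 -0.2  0.2] open 1.002 t 3.62 left [ -57.  -395.8  -58.4] 0.238
[[1.21, 0.58, 3.81], [0, -1.37, 0], 9.5]
[[1.3, 0.58, 3.78], [0, -1.37, 0], 9.5]
[[1.39, 0.58, 3.75], [0, -1.37, 0], 9.5]
[[1.48, 0.58, 3.71], [0, -1.37, 0], 9.5]
[[1.57, 0.58, 3.68], [0, -1.37, 0], 9.5]
[[1.66, 0.58, 3.64], [0, -1.37, 0], 9.5]
[[1.74, 0.58, 3.6], [0, -1.37, 0], 9.5]
[[1.83, 0.58, 3.56], [0, -1.37, 0], 9.5]
[[1.91, 0.58, 3.51], [0, -1.37, 0], 9.5]
[[2.0, 0.58, 3.46], [0, -1.37, 0], 9.5]
```

Call:
apply_moves --increments '[[[1.2,0.6,3.8],[0,-1.4,0],9.5],[[1.3,0.6,3.8],[0,-1.4,0],9.5],[[1.4,0.6,3.8],[0,-1.4,0],9.5],[[1.5,0.6,3.7],[0,-1.4,0],9.5],[[1.6,0.6,3.7],[0,-1.4,0],9.5]]'

```text
t: 4.25
eef_pos: [484.3, -113.2, 271.7]
tcp_rot: [-1.569, 0.01, -2.84]
ft_force: [0.0, 0.5, 0.5]
opening: 1.001
```

Call:
apply_moves --increments '[[[1.7,0.6,3.6],[0,-1.4,0],9.5],[[1.7,0.6,3.6],[0,-1.4,0],9.5],[[1.8,0.6,3.6],[0,-1.4,0],9.5],[[1.9,0.6,3.5],[0,-1.4,0],9.5],[[2.0,0.5,3.4],[0,-1.4,0],9.5]]'

```text
t: 4.88
eef_pos: [460.1, -315.6, 242.8]
tcp_rot: [-1.565, 0.011, -2.708]
ft_force: [0.1, 0.5, 0.5]
opening: 0.999
```

Run:
```python
from h import *
plan([455,-309,243],-2.738,2)
for i in range(2): c,st=shot('wrist')
x0,y0=170,95
im=cv2.resize(c['img'][95:235,170:320,::-1],None,fx=4,fy=4,interpolation=cv2.INTER_CUBIC)
for s in (1,-1,0): print(s,circ(c,st,[455,-309],72,15,7,s,mask=lambda a:abs(a-3.55)>.6))
f=circ(c,st,[455,-309],72,15,7,0)[0];print(f)
for a in np.linspace(0,6.283,60):
    u=(w2px(c,[f[0]+72*np.cos(a),f[1]+72*np.sin(a),15],st)-[x0,y0]+.5)*4-.5
    cv2.circle(im,tuple(int(v) for v in u.round()),1,(0,255,0),-1)
cv2.imwrite('pics/cov.png',im); marks(c,st,['bar','cover']);print(st['eef_pos'],st['tcp_rot'])
```

```text
now [ 460.1 -315.6  242.8] [-1.565  0.011 -2.708] F [0.1 0.5 0.5] open 0.999 t 4.88 left [-5.1  6.6  0.2] -0.03
[[0.1, -0.01, -0.41], [0, 0.86, 0], 9.5]
[[0.1, -0.01, -0.4], [0, 0.86, 0], 9.5]
1 (array([ 458.02, -307.97,   72.48]), 143, 0.4)
-1 (array([ 453.65, -309.3 ,   72.82]), 134, 1.51)
0 (array([ 457.92, -307.84,   72.38]), 144, 0.43)
[ 458.34 -307.68   72.14]
bar 0.98 [336.  -89.   51.8] [ 49. 189.]
bar 0.68 [ 458.8 -311.4   51.6] [247. 175.]
bar 0.56 [ 221.5 -311.3   56.2] [178. 324.]
cover 0.75 [ 459.4 -310.4   -0.5] [247. 168.]
cover 0.65 [ 218.1 -313.8   -3.9] [188. 301.]
[ 459.61161086 -319.28360106  241.98520942] [-1.56440624  0.0101113  -2.70844334]
```

View pics/cov.png

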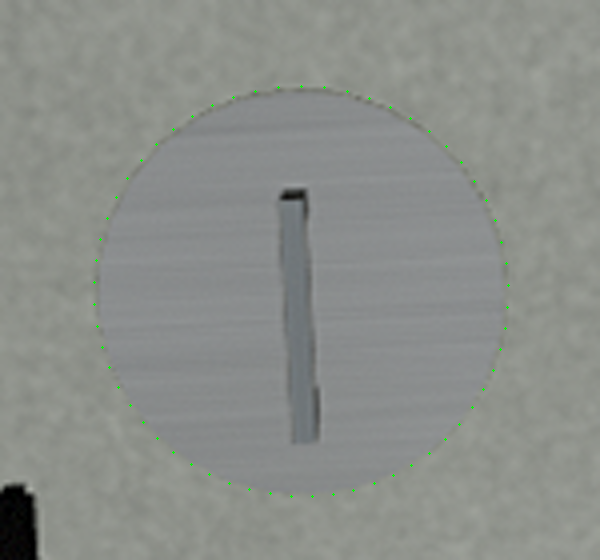

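```bash
cat >> h.py <<'E'
def goto(target,yaw,n,opening=9.5):
    """rows to pose tool-down, incl. tilt correction"""
    st=readout.state(); p=np.array(st['eef_pos'],float); R0=R.from_euler('xyz',st['tcp_rot']); Rt=R.from_euler('xyz',[-np.pi/2,0,yaw])
    rv=(R0.inv()*Rt).as_rotvec(); d=(np.array(target,float)-p)/n
    print('now',p.round(1),np.round(st['tcp_rot'],4),'F',np.round(st['ft_force'],1),'open',round(st['opening'],3),'t',round(st['t'],2))
    for i in range(n):
        print([(R0*R.from_rotvec(rv*i/n)).inv().apply(d/10).round(2).tolist(),np.degrees(rv/n).round(2).tolist(),opening])
E
python3 - <<'E'
from h import *
for i in range(2):
    c,st=shot('wrist');print(st['eef_pos'].round(1),st['tcp_rot'].round(4))
    print(circ(c,st,[458,-308],72,15,7,0))
    if i==0: 
        # bar ends seen in previous picture shift little; detect bar edges via threshold later
        np.save('bar.npy',c['img'])
    # bar: mid-line between left (dark->?) edges using gradients along rows across bar
    g=cv2.GaussianBlur(cv2.cvtColor(c['img'],cv2.COLOR_RGB2GRAY).astype(np.float32),(0,0),.7)
    L=[]
    for s in np.arange(-28,29,2.):
        q=np.arange(-9,9.01,.25); y=0.41
        pts=np.array([w2px(c,[458+s*np.cos(y)-k*np.sin(y),-308+s*np.sin(y)+k*np.cos(y),59],st) for k in q],np.float32)
        v=cv2.remap(g,pts[:,0][None],pts[:,1][None],cv2.INTER_LINEAR)[0];d=np.gradient(v)
        L.append([s,q[np.argmin(d)],q[np.argmax(d)]])
    L=np.array(L);
    for k in (1,2):print('edge',np.polyfit(L[:,0],L[:,k],1).round(4),np.median(L[:,k]), np.std(L[:,k]))
goto([458,-308,241],-2.738,3)
E
```

```text
[ 460.1 -314.4  242.7] [-1.566   0.0107 -2.7108]
(array([ 458.38, -307.95,   72.14]), 177, 0.51)
edge [ 0.0862 -5.1552] -5.0 1.5034640935580443
edge [0.0717 4.0345] 4.0 1.252108803818297
[ 460.2 -313.8  242.9] [-1.5657  0.0109 -2.7099]
(array([ 458.47, -308.08,   72.09]), 175, 0.63)
edge [ 0.0738 -5.2241] -5.5 1.3666988095946537
edge [0.1129 3.4741] 4.25 2.5063237499564415
now [ 460.4 -313.5  243. ] [-1.5655  0.0109 -2.7092] F [0.5 0.1 0.3] open 0.995 t 5.17
[[-0.0, 0.07, -0.2], [-0.1, 0.55, -0.21], 9.5]
[[-0.0, 0.07, -0.2], [-0.1, 0.55, -0.21], 9.5]
[[-0.0, 0.07, -0.2], [-0.1, 0.55, -0.21], 9.5]
```

Run:
```python
from h import *
c=read_camera('wrist')
st={'eef_pos':np.array([459.61,-319.28,241.99]),'tcp_rot':[-1.5644,.01011,-2.70844]}
a,b=px2w(c,(243.1,144.75),59,st),px2w(c,(246.1,205.4),59,st)
print(a,b,(a+b)/2,np.linalg.norm(a-b),np.arctan2(*(a-b)[[1,0]]))
goto([458,-308,241],-2.67,3)
```

```text
[ 492.32406149 -291.10571009   59.        ] [ 424.06148656 -326.12464953   59.        ] [ 458.19277402 -308.61517981   59.        ] 76.72095707910941 0.47399620559270567
now [ 460.5 -313.4  243.1] [-1.5652  0.011  -2.7088] F [ 0.5 -0.8  0.7] open 0.997 t 5.22
[[-0.0, 0.07, -0.2], [-0.11, -0.74, -0.21], 9.5]
[[-0.0, 0.07, -0.2], [-0.11, -0.74, -0.21], 9.5]
[[-0.01, 0.07, -0.2], [-0.11, -0.74, -0.21], 9.5]
```

Run:
```python
from h import *
goto([458.3,-308.3,70],-2.664,5)
```

```text
now [ 460.5 -313.4  243.1] [-1.5652  0.011  -2.7088] F [ 0.5 -0.8  0.7] open 0.997 t 5.22
[[0.03, 3.46, -0.13], [-0.07, -0.51, -0.12], 9.5]
[[0.03, 3.46, -0.13], [-0.07, -0.51, -0.12], 9.5]
[[0.02, 3.46, -0.12], [-0.07, -0.51, -0.12], 9.5]
[[0.01, 3.46, -0.12], [-0.07, -0.51, -0.12], 9.5]
[[-0.0, 3.46, -0.12], [-0.07, -0.51, -0.12], 9.5]
```

Call:
apply_moves --increments '[[[0,3.5,-0.1],[-0.1,-0.5,-0.1],9.5],[[0,3.5,-0.1],[-0.1,-0.5,-0.1],9.5],[[0,3.5,-0.1],[-0.1,-0.5,-0.1],9.5],[[0,3.5,-0.1],[-0.1,-0.5,-0.1],9.5],[[0,2.0,-0.1],[-0.1,-0.5,-0.1],9.5]]'

```text
t: 5.85
eef_pos: [463.0, -304.6, 82.8]
tcp_rot: [-1.566, 0.005, -2.657]
ft_force: [-0.4, 0.4, 0.4]
opening: 1.003
```

Call:
apply_moves --increments '[[[0,0,0],[0,0,0],9.5],[[0,0,0],[0,0,0],9.5],[[0,0,0],[0,0,0],9.5],[[0,0,0],[0,0,0],9.5],[[0,0,0],[0,0,0],9.5]]'

```text
t: 6.48
eef_pos: [464.4, -303.3, 85.4]
tcp_rot: [-1.564, 0.006, -2.655]
ft_force: [0.3, -0.4, 0.6]
opening: 1.001
```

Run:
```python
from h import *
goto([458.3,-308.3,36],-2.664,4)
```

```text
now [ 464.4 -303.3   85.4] [-1.564   0.0064 -2.655 ] F [ 0.3 -0.4  0.6] open 1.001 t 6.47
[[0.2, 1.23, 0.03], [-0.1, 0.13, -0.09], 9.5]
[[0.2, 1.23, 0.03], [-0.1, 0.13, -0.09], 9.5]
[[0.2, 1.23, 0.04], [-0.1, 0.13, -0.09], 9.5]
[[0.19, 1.23, 0.04], [-0.1, 0.13, -0.09], 9.5]
```

Call:
apply_moves --increments '[[[0.2,0.8,0],[-0.2,0.1,-0.2],9.5],[[0.2,0.8,0],[-0.2,0.1,-0.2],9.5],[[0.2,0.8,0],[-0.1,0.1,-0.1],9.5],[[0.2,0.8,0],[0,0.1,0],9.5],[[0,0,0],[0,0,0],9.5]]'

```text
t: 7.1
eef_pos: [456.4, -307.4, 50.5]
tcp_rot: [-1.574, -0.003, -2.663]
ft_force: [0.6, -0.8, 0.0]
opening: 0.998
```

Run:
```python
from h import *
goto([458.3,-308.3,36],-2.664,3)
```

```text
now [ 456.4 -307.4   50.5] [-1.5743 -0.0034 -2.663 ] F [ 0.6 -0.8  0. ] open 0.998 t 7.1
[[-0.04, 0.48, 0.06], [0.07, 0.02, 0.06], 9.5]
[[-0.04, 0.48, 0.06], [0.07, 0.02, 0.06], 9.5]
[[-0.04, 0.48, 0.06], [0.07, 0.02, 0.06], 9.5]
```

Call:
apply_moves --increments '[[[-0.05,0.5,0.05],[0.1,0,0.1],9.5],[[-0.05,0.5,0.05],[0,0,0],9.5],[[-0.05,0.4,0.05],[0,0,0],9.5],[[0,0,0],[0,0,0],9.5],[[0,0,0],[0,0,0],9.5]]'

```text
t: 7.72
eef_pos: [458.9, -308.1, 35.8]
tcp_rot: [-1.572, -0.001, -2.663]
ft_force: [1.2, 0.2, -0.9]
opening: 0.999
```

Run:
```python
from h import *
goto([458.3,-308.3,36],-2.664,1)
```

```text
now [ 458.9 -308.1   35.8] [-1.5718e+00 -1.2000e-03 -2.6628e+00] F [ 1.2  0.2 -0.9] open 0.999 t 7.72
[[0.06, -0.02, -0.01], [0.06, 0.07, 0.07], 9.5]
```

Call:
apply_moves --increments '[[[0.05,0,0],[0,0,0],0],[[0,0,0],[0,0,0],0],[[0,0,0],[0,0,0],0],[[0,0,0],[0,0,0],0],[[0,0,0],[0,0,0],0]]'

```text
t: 8.35
eef_pos: [458.5, -308.5, 36.2]
tcp_rot: [-1.571, -0.001, -2.663]
ft_force: [0.3, 0.3, -0.3]
opening: 0.531
```

Call:
apply_moves --increments '[[[0,0,0],[0,0,0],0],[[0,0,0],[0,0,0],0],[[0,0,0],[0,0,0],0],[[0,0,0],[0,0,0],0],[[0,0,0],[0,0,0],0]]'

```text
t: 8.98
eef_pos: [458.3, -308.2, 36.2]
tcp_rot: [-1.572, -0.001, -2.663]
ft_force: [-1.4, 1.6, 2.7]
opening: 0.079
```

Run:
```python
from h import *
goto([458.3,-308.3,36],-2.664,1)
c,st=shot('wrist');print(circ(c,st,[458,-308],72,15,7,0))
c,st=shot('top');print(circ(c,st,[458,-308],72,15,7,0))
```

```text
now [ 458.3 -308.2   36.2] [-1.5719e+00 -1.2000e-03 -2.6628e+00] F [-1.4  1.6  2.7] open 0.079 t 8.97
[[0.01, 0.02, 0.01], [0.07, 0.07, 0.07], 9.5]
(array([ 457.72, -309.08,   72.04]), 161, 0.77)
(array([ 459.6 , -306.69,   70.76]), 142, 2.23)
```

Call:
apply_moves --increments '[[[0,-0.5,0],[0,0,0],0],[[0,-1.5,0],[0,0,0],0],[[0,-3,0],[0,0,0],0],[[0,-3.5,0],[0,0,0],0],[[0,-3,0],[0,0,0],0]]'

```text
t: 9.7
eef_pos: [457.1, -307.5, 153.8]
tcp_rot: [-1.578, -0.004, -2.663]
ft_force: [-1.4, 0.3, -7.8]
opening: 0.082
```

Run:
```python
from h import *
goto([514.7,94.8,150],-2.9546,15,0)
```

```text
now [ 457.1 -307.5  153.8] [-1.5776 -0.0037 -2.663 ] F [-1.4  0.3 -7.8] open 0.082 t 9.7
[[-1.58, 0.03, -2.2], [0.02, 1.11, 0.02], 0]
[[-1.53, 0.03, -2.23], [0.02, 1.11, 0.02], 0]
[[-1.49, 0.03, -2.26], [0.02, 1.11, 0.02], 0]
[[-1.44, 0.03, -2.29], [0.02, 1.11, 0.02], 0]
[[-1.4, 0.03, -2.32], [0.02, 1.11, 0.02], 0]
[[-1.35, 0.03, -2.35], [0.02, 1.11, 0.02], 0]
[[-1.31, 0.03, -2.37], [0.02, 1.11, 0.02], 0]
[[-1.26, 0.03, -2.4], [0.02, 1.11, 0.02], 0]
[[-1.22, 0.03, -2.42], [0.02, 1.11, 0.02], 0]
[[-1.17, 0.03, -2.44], [0.02, 1.11, 0.02], 0]
[[-1.12, 0.03, -2.47], [0.02, 1.11, 0.02], 0]
[[-1.07, 0.03, -2.49], [0.02, 1.11, 0.02], 0]
[[-1.02, 0.03, -2.51], [0.02, 1.11, 0.02], 0]
[[-0.97, 0.03, -2.53], [0.02, 1.11, 0.02], 0]
[[-0.93, 0.03, -2.55], [0.02, 1.11, 0.02], 0]
```

Call:
apply_moves --increments '[[[-1.6,0,-2.2],[0,1.1,0],0],[[-1.5,0,-2.2],[0,1.1,0],0],[[-1.5,0,-2.3],[0,1.1,0],0],[[-1.4,0,-2.3],[0,1.1,0],0],[[-1.4,0,-2.3],[0,1.1,0],0]]'

```text
t: 10.32
eef_pos: [476.6, -172.1, 160.4]
tcp_rot: [-1.57, -0.0, -2.765]
ft_force: [0.7, -0.7, -6.6]
opening: 0.078
```

Call:
apply_moves --increments '[[[-1.4,0,-2.3],[0,1.1,0],0],[[-1.3,0,-2.4],[0,1.1,0],0],[[-1.3,0,-2.4],[0,1.1,0],0],[[-1.2,0,-2.4],[0,1.1,0],0],[[-1.2,0,-2.4],[0,1.1,0],0]]'

```text
t: 10.95
eef_pos: [497.2, -34.1, 164.2]
tcp_rot: [-1.569, 0.001, -2.865]
ft_force: [0.7, -0.3, -8.1]
opening: 0.08
```

Run:
```python
from h import *
goto([514.7,94.8,150],-2.9546,5,0)
```

```text
now [497.2 -34.1 164.2] [-1.5688e+00  1.4000e-03 -2.8651e+00] F [ 0.7 -0.3 -8.1] open 0.08 t 10.95
[[-1.04, 0.28, -2.39], [-0.02, 1.03, -0.02], 0]
[[-1.0, 0.28, -2.4], [-0.02, 1.03, -0.02], 0]
[[-0.95, 0.28, -2.42], [-0.02, 1.03, -0.02], 0]
[[-0.91, 0.28, -2.44], [-0.02, 1.03, -0.02], 0]
[[-0.87, 0.28, -2.45], [-0.02, 1.03, -0.02], 0]
```

Call:
apply_moves --increments '[[[-1.0,0.3,-2.4],[0,1.0,0],0],[[-1.0,0.3,-2.4],[0,1.0,0],0],[[-0.9,0.3,-2.4],[0,1.0,0],0],[[-0.9,0.3,-2.4],[0,1.0,0],0],[[-0.7,0.3,-2.0],[0,1.0,0],0]]'

```text
t: 11.58
eef_pos: [512.8, 93.7, 152.6]
tcp_rot: [-1.568, 0.004, -2.955]
ft_force: [0.0, 0.4, -7.6]
opening: 0.082
```

Call:
apply_moves --increments '[[[0,0,0],[0,0,0],0],[[0,0,0],[0,0,0],0],[[0,0,0],[0,0,0],0],[[0,0,0],[0,0,0],0],[[0,0,0],[0,0,0],0]]'

```text
t: 12.2
eef_pos: [512.5, 93.1, 154.0]
tcp_rot: [-1.568, 0.005, -2.954]
ft_force: [-0.8, 0.1, -7.6]
opening: 0.082
```

Run:
```python
from h import *
goto([514.7,94.8,115],-2.9546,4,0)
c,st=shot('wrist');z=st['eef_pos'][2]-36.2+15;print(circ(c,st,st['eef_pos'][:2],72,z,7,0))
c,st=shot('scene');marks(c,st,['hub','dish','cover','bar'])
```

```text
now [512.5  93.1 154. ] [-1.5675  0.0047 -2.9543] F [-0.8  0.1 -7.6] open 0.082 t 12.2
[[-0.06, 0.98, -0.03], [-0.05, 0.0, -0.07], 0]
[[-0.06, 0.98, -0.03], [-0.05, 0.0, -0.07], 0]
[[-0.06, 0.98, -0.03], [-0.05, 0.0, -0.07], 0]
[[-0.06, 0.98, -0.03], [-0.05, 0.0, -0.07], 0]
(array([512.11,  92.45,  71.99]), 169, 0.57)
hub 0.79 [558.4 233.6 203.6] [382. 208.]
dish 0.67 [558.5 235.9 228.6] [386. 199.]
cover 0.8 [507.8  93.3 117.4] [308. 218.]
cover 0.74 [ 222.1 -307.7   -2.2] [173. 176.]
cover 0.63 [333.4 -81.5  -3.6] [241. 203.]
bar 0.9 [332.9 -82.9  54.2] [240. 188.]
bar 0.71 [ 220.  -306.8   55.1] [171. 160.]
bar 0.63 [512.  93. 174.] [310. 200.]
```

Call:
apply_moves --increments '[[[-0.05,1.0,-0.05],[-0.1,0,-0.1],0],[[-0.05,1.0,-0.05],[-0.1,0,-0.1],0],[[-0.05,1.0,-0.05],[0,0,0],0],[[-0.05,0.7,0],[0,0,0],0],[[0,0,0],[0,0,0],0]]'

```text
t: 13.12
eef_pos: [514.0, 95.5, 113.4]
tcp_rot: [-1.572, -0.001, -2.954]
ft_force: [0.3, -0.0, -6.8]
opening: 0.081
```

Run:
```python
from h import *
goto([514.8,94.8,112],-2.9546,2,0)
```

```text
now [514.   95.5 113.4] [-1.5715e+00 -7.0000e-04 -2.9537e+00] F [ 0.3 -0.  -6.8] open 0.081 t 13.12
[[-0.03, 0.07, 0.04], [0.02, 0.03, 0.02], 0]
[[-0.03, 0.07, 0.04], [0.02, 0.03, 0.02], 0]
```

Call:
apply_moves --increments '[[[-0.05,0.2,0.05],[0,0,0],0],[[-0.03,0.2,0.03],[0,0,0],0],[[0,0.2,0],[0,0,0],0],[[0,0.2,0],[0,0,0],0],[[0,0.1,0],[0,0,0],0]]'

```text
t: 13.75
eef_pos: [515.5, 94.8, 104.6]
tcp_rot: [-1.571, 0.001, -2.954]
ft_force: [0.7, 0.4, -6.1]
opening: 0.077
```

Run:
```python
from h import *
goto([514.8,94.8,100.2],-2.9546,2,0)
```

```text
now [515.5  94.8 104.6] [-1.5713e+00  9.0000e-04 -2.9538e+00] F [ 0.7  0.4 -6.1] open 0.077 t 13.75
[[0.04, 0.22, -0.01], [0.02, 0.02, -0.03], 0]
[[0.04, 0.22, -0.01], [0.02, 0.02, -0.03], 0]
```

Call:
apply_moves --increments '[[[0.04,0.15,0],[0,0,0],0],[[0.02,0.15,0],[0,0,0],0],[[0,0.12,0],[0,0,0],0],[[0,0.1,0],[0,0,0],0],[[0,0,0],[0,0,0],0]]'

```text
t: 14.38
eef_pos: [515.3, 94.8, 100.4]
tcp_rot: [-1.571, 0.003, -2.954]
ft_force: [-0.3, -0.9, -7.4]
opening: 0.083
```

Run:
```python
from h import *
goto([514.8,94.8,100.2],-2.9546,2,0);print(readout.state()['moment'])
```

```text
now [515.3  94.8 100.4] [-1.5711e+00  2.6000e-03 -2.9537e+00] F [-0.3 -0.9 -7.4] open 0.083 t 14.38
[[0.02, 0.01, -0.01], [0.01, 0.03, -0.07], 0]
[[0.02, 0.01, -0.01], [0.01, 0.03, -0.07], 0]
[-0.06085923  0.21179519  0.01648313]
```

Call:
apply_moves --increments '[[[0,0.06,0],[0,0,0],0],[[0,0.06,0],[0,0,0],0],[[0,0.06,0],[0,0,0],0],[[0,0.06,0],[0,0,0],0],[[0,0,0],[0,0,0],0]]'

```text
t: 15.0
eef_pos: [515.4, 94.8, 100.2]
tcp_rot: [-1.571, 0.004, -2.953]
ft_force: [-1.0, -0.4, -7.1]
opening: 0.078
```

Call:
apply_moves --increments '[[[0,0.2,0],[0,0,0],0],[[0,0.2,0],[0,0,0],0],[[0,0.2,0],[0,0,0],0],[[0,0.1,0],[0,0,0],0],[[0,0,0],[0,0,0],0]]'

```text
t: 15.62
eef_pos: [515.5, 94.8, 100.3]
tcp_rot: [-1.57, 0.009, -2.953]
ft_force: [-0.4, 0.3, -4.9]
opening: 0.078
```

Call:
apply_moves --increments '[[[0,0,0],[0,0,0],1.5],[[0,0,0],[0,0,0],4],[[0,0,0],[0,0,0],4],[[0,0,0],[0,0,0],4],[[0,0,0],[0,0,0],4]]'

```text
t: 16.25
eef_pos: [516.5, 94.8, 100.2]
tcp_rot: [-1.57, 0.011, -2.953]
ft_force: [-0.1, -0.9, 0.1]
opening: 0.416
```

Run:
```python
from h import *
goto([512,94,270],-2.9546,5,4)
```

```text
now [516.5  94.8 100.2] [-1.5696  0.0106 -2.953 ] F [-0.1 -0.9  0.1] open 0.416 t 16.25
[[0.06, -3.4, 0.0], [-0.01, 0.02, -0.12], 4]
[[0.06, -3.4, 0.0], [-0.01, 0.02, -0.12], 4]
[[0.07, -3.4, 0.0], [-0.01, 0.02, -0.12], 4]
[[0.08, -3.4, 0.0], [-0.01, 0.02, -0.12], 4]
[[0.08, -3.4, -0.0], [-0.01, 0.02, -0.12], 4]
```

Call:
apply_moves --increments '[[[0,-3,0],[0,0,-0.1],4],[[0,-4.5,0],[0,0,-0.1],2],[[0,-4.5,0],[0,0,-0.1],0],[[0,-4.5,0],[0,0,-0.1],0],[[0,-3,0],[0,0,-0.1],0]]'

```text
t: 16.88
eef_pos: [514.2, 94.7, 299.0]
tcp_rot: [-1.57, -0.004, -2.953]
ft_force: [0.1, 0.5, -0.5]
opening: 0.055
```

Run:
```python
from h import *
for i in range(2):
    c,st=shot('wrist',f'seat{i}.png')
    for z in (79,): print(circ(c,st,[514.7,94.8],72,z,6,0),circ(c,st,[514.7,94.8],72,z,6,1))
print(st['eef_pos'],st['tcp_rot'])
marks(c,st,['bar','cover','dish','hub','swing'])
im=cv2.resize(c['img'][:230,20:330,::-1],None,fx=2.5,fy=2.5,interpolation=cv2.INTER_CUBIC)
for a in np.linspace(0,6.283,60):
    u=(w2px(c,[514.7+72*np.cos(a),94.8+72*np.sin(a),79],st)-[20,0]+.5)*2.5-.5
    cv2.circle(im,tuple(int(v) for v in u.round()),1,(0,255,0),-1)
cv2.imwrite('pics/seat.png',im)
c,st=shot('scene')
cv2.imwrite('pics/hook.png',cv2.resize(c['img'][150:300,270:430,::-1],None,fx=5,fy=4,interpolation=cv2.INTER_CUBIC)[:600])
np.savez('sc.npz',**{k:np.array(v) for k,v in c.items()})
```

```text
(array([515.13,  94.39,  72.31]), 171, 0.7) (array([515.05,  94.34,  72.25]), 179, 0.5)
(array([515.64,  94.37,  71.87]), 167, 0.53) (array([515.73,  94.45,  71.68]), 177, 0.41)
[515.21451756  94.7940133  302.36222859] [-1.56962648e+00  9.58375292e-04 -2.95296367e+00]
bar 0.95 [333.3 -88.8  50.9] [342. 295.]
bar 0.81 [516.2  94.5 114.3] [254. 176.]
bar 0.7 [ 220.2 -307.7   52.8] [444. 370.]
cover 0.58 [516.2  92.1  61. ] [256. 169.]
dish 0.72 [559.7 231.4 228.9] [100. 121.]
hub 0.89 [558.4 235.6 201.6] [110. 121.]
swing 0.96 [661.  123.6   1.8] [253.  65.]
swing 0.49 [515.6  90.9 112.7] [257. 176.]
```

View pics/seat.png

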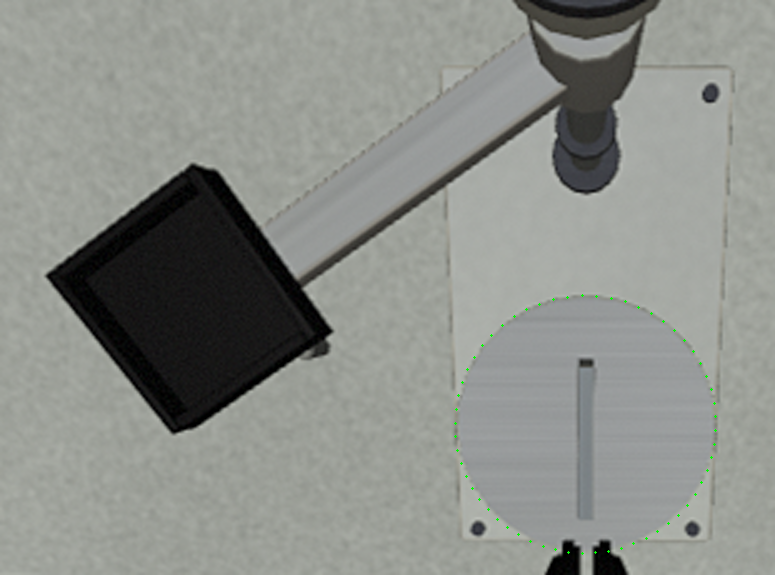

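View pics/hook.png

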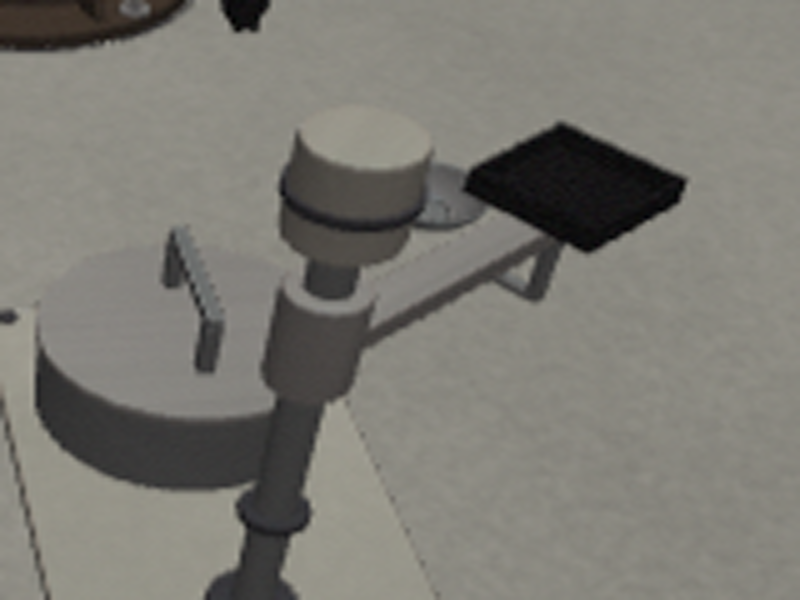

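The views show the cover seated: the disc circle matches the pot, with the bar at (585,440) pointing at the column. The hook's foot shows below the arm at about scene px (377,224). Next I estimate the hook depth.

Run:
```python
from h import *
c=dict(np.load('sc.npz'));c={k:(v if v.ndim else v.item()) for k,v in c.items()}
col=np.array([514.7,94.8])+150*np.array([np.cos(.187),np.sin(.187)])
for (x,y) in ((559.5,232),(543.5,217)):
    for z in (204,161,151,141,131): print((x,y,z),w2px(c,[x,y,z]).round(1))
print(col)
goto([559.5,232,262],-2.953,5,0)
```

```text
(559.5, 232, 204) [381.2 208.3]
(559.5, 232, 161) [376.7 223.5]
(559.5, 232, 151) [375.7 226.8]
(559.5, 232, 141) [374.7 230.2]
(559.5, 232, 131) [373.7 233.5]
(543.5, 217, 204) [372.3 202.7]
(543.5, 217, 161) [368.2 217.8]
(543.5, 217, 151) [367.3 221.2]
(543.5, 217, 141) [366.4 224.5]
(543.5, 217, 131) [365.5 227.8]
[662.08495879 122.68680552]
now [513.8  94.6 295.7] [-1.5708 -0.0074 -2.9531] F [ 0.6  0.2 -0.2] open 0.004 t 17.27
[[-1.42, 0.66, -2.53], [-0.0, -0.0, 0.09], 0]
[[-1.42, 0.67, -2.53], [-0.0, -0.0, 0.09], 0]
[[-1.42, 0.67, -2.53], [-0.0, -0.0, 0.09], 0]
[[-1.41, 0.67, -2.53], [-0.0, -0.0, 0.09], 0]
[[-1.41, 0.67, -2.53], [-0.0, -0.0, 0.09], 0]
```

Call:
apply_moves --increments '[[[-1.4,0,-2.5],[0,0,0.1],0],[[-1.4,0,-2.5],[0,0,0.1],0],[[-1.4,0.5,-2.5],[0,0,0.1],0],[[-1.4,1.0,-2.5],[0,0,0.1],0],[[-1.2,1.0,-2.0],[0,0,0],0]]'

```text
t: 17.9
eef_pos: [559.0, 227.6, 266.1]
tcp_rot: [-1.57, -0.005, -2.956]
ft_force: [-1.1, -0.3, 1.2]
opening: 0.004
```

Run:
```python
from h import *
c,st=shot('wrist');marks(c,st,['dish','hub'])
goto([559.5,232,238],-2.953,4,0)
```

```text
dish 0.73 [556.9 231.  228.6] [249. 217.]
hub 0.62 [560.4 233.6 203.6] [247. 202.]
now [558.6 227.2 266. ] [-1.5703 -0.0065 -2.9549] F [-0.5 -0.1 -0.8] open 0.009 t 18.05
[[-0.05, 0.7, -0.11], [-0.01, -0.03, 0.09], 0]
[[-0.05, 0.7, -0.11], [-0.01, -0.03, 0.09], 0]
[[-0.05, 0.7, -0.11], [-0.01, -0.03, 0.09], 0]
[[-0.05, 0.7, -0.11], [-0.01, -0.03, 0.09], 0]
```

Call:
apply_moves --increments '[[[0,0.8,-0.1],[0,0,0.1],0],[[0,0.8,-0.1],[0,0,0.1],0],[[0,0.8,-0.1],[0,0,0.1],0],[[0,0.8,0],[0,0,0],0],[[0,0.6,0],[0,0,0],0]]'

```text
t: 18.68
eef_pos: [557.8, 228.2, 226.5]
tcp_rot: [-1.57, 0.0, -2.957]
ft_force: [-0.2, 0.9, 3.8]
opening: 0.005
```

Call:
apply_moves --increments '[[[0,0.6,0],[0,0,0],0],[[0,0.6,0],[0,0,0],0],[[0,0.6,0],[0,0,0],0],[[0,0.6,0],[0,0,0],0],[[0,0.3,0],[0,0,0],0]]'

```text
t: 19.3
eef_pos: [558.0, 228.5, 198.4]
tcp_rot: [-1.571, 0.001, -2.957]
ft_force: [-1.3, 1.6, 4.8]
opening: 0.006
```

Run:
```python
from h import *
c,st=shot('scene');marks(c,st,['dish','hub'])
goto([559.5,232,168],-2.953,8,0)
```

```text
dish 0.59 [557.2 230.  197.4] [379. 210.]
hub 0.94 [559.2 235.6 170.8] [379. 220.]
now [558.  228.5 198.7] [-1.5707e+00  1.4000e-03 -2.9571e+00] F [-1.1  0.9  3.2] open 0.008 t 19.45
[[-0.03, 0.38, -0.04], [-0.0, -0.03, -0.01], 0]
[[-0.03, 0.38, -0.04], [-0.0, -0.03, -0.01], 0]
[[-0.03, 0.38, -0.04], [-0.0, -0.03, -0.01], 0]
[[-0.03, 0.38, -0.04], [-0.0, -0.03, -0.01], 0]
[[-0.03, 0.38, -0.04], [-0.0, -0.03, -0.01], 0]
[[-0.03, 0.38, -0.04], [-0.0, -0.03, -0.01], 0]
[[-0.03, 0.38, -0.04], [-0.0, -0.03, -0.01], 0]
[[-0.03, 0.38, -0.04], [-0.0, -0.03, -0.01], 0]
```

Call:
apply_moves --increments '[[[0,0.7,0],[0,0,0],0],[[0,0.7,0],[0,0,0],0],[[0,0.7,0],[0,0,0],0],[[0,0.6,0],[0,0,0],0],[[0,0.3,0],[0,0,0],0]]'

```text
t: 20.08
eef_pos: [558.3, 228.7, 167.8]
tcp_rot: [-1.571, 0.002, -2.957]
ft_force: [-1.3, 1.4, 5.8]
opening: 0.005
```

```bash
cat >> h.py <<'E'
COL=np.array([662.1,122.7]); EX=np.array([np.cos(.187),np.sin(.187)]); EY=np.array([-EX[1],EX[0]]); POT=np.array([514.7,94.8])
def stn(p): d=np.array(p[:2])-POT; return round(float(d@EX),1),round(float(d@EY),1)
def swing(phi1,n,z,rad=None):
    """tool waypoints on the arc about the column from present angle to phi1 (0=over pot, + = +y side)"""
    st=readout.state();p=np.array(st['eef_pos']);d=p[:2]-COL
    ph0=np.arctan2(d@EY,-(d@EX)); r0=np.hypot(*d); rad=rad or r0
    print('now',p.round(1),np.round(st['tcp_rot'],4),'F',np.round(st['ft_force'],1),'t',round(st['t'],2),'phi',round(ph0,3),'r',round(r0,1))
    Rt=R.from_euler('xyz',st['tcp_rot']);prev=p
    for i in range(1,n+1):
        ph=ph0+(phi1-ph0)*i/n;r=r0+(rad-r0)*i/n
        q=np.r_[COL-EX*r*np.cos(ph)+EY*r*np.sin(ph),p[2]+(z-p[2])*i/n]
        print(Rt.inv().apply((q-prev)/10).round(2).tolist(),stn(q));prev=q
E
python3 - <<'E'
from h import *
swing(0.3,10,168,150)
E
```

```text
now [558.3 228.7 167.8] [-1.5711e+00  2.5000e-03 -2.9571e+00] F [-1.3  1.4  5.8] t 20.07 phi 0.983 r 148.4
[0.83, -0.0, 0.58] (59.4, 117.7)
[0.79, -0.0, 0.64] (51.5, 111.4)
[0.75, -0.0, 0.69] (44.0, 104.5)
[0.7, -0.0, 0.74] (37.0, 97.1)
[0.65, -0.0, 0.79] (30.5, 89.3)
[0.59, -0.0, 0.83] (24.5, 81.0)
[0.54, -0.0, 0.87] (19.2, 72.3)
[0.48, -0.0, 0.9] (14.4, 63.3)
[0.41, -0.0, 0.94] (10.2, 54.0)
[0.35, -0.0, 0.96] (6.7, 44.3)
```

Call:
apply_moves --increments '[[[0.8,0,0.6],[0,0,0],0],[[0.8,0,0.6],[0,0,0],0],[[0.8,0,0.7],[0,0,0],0],[[0.7,0,0.7],[0,0,0],0],[[0.6,0,0.8],[0,0,0],0]]'

```text
t: 20.7
eef_pos: [526.9, 185.5, 168.2]
tcp_rot: [-1.57, 0.005, -2.957]
ft_force: [0.9, -0.5, 4.5]
opening: 0.005
```

Run:
```python
from h import *
for n in ('scene','wrist'):
    c,st=shot(n)
    for t in ('dish','hub'):
        for d in nets.mark_of(c,t)[:2]: w=cam2w(c,d['point'],st);print(n,t,round(d['confidence'],2),w.round(1),stn(w))
swing(0.3,6,168,150);print(stn(st['eef_pos']))
```

```text
scene dish 0.98 [526.1 193.5 165.3] (29.5, 94.8)
scene hub 0.65 [527.2 189.7 141.6] (29.9, 90.9)
wrist dish 0.98 [528.6 192.2 162.3] (31.8, 93.1)
wrist hub 0.58 [527.3 193.6 141.9] (30.7, 94.7)
wrist hub 0.49 [527.6 189.5 162.7] (30.3, 90.7)
now [527.4 186.3 167.9] [-1.5703  0.0047 -2.9566] F [ 0.1 -0.3  5.5] t 21.0 phi 0.628 r 149.0
[0.47, -0.0, 0.66] (24.7, 81.0)
[0.44, -0.0, 0.69] (20.3, 74.1)
[0.4, -0.0, 0.71] (16.3, 66.9)
[0.36, -0.0, 0.74] (12.7, 59.6)
[0.32, -0.0, 0.75] (9.5, 52.1)
[0.28, -0.0, 0.77] (6.7, 44.3)
(29.1, 87.0)
```

Call:
apply_moves --increments '[[[0.5,0,0.7],[0,0,-0.1],0],[[0.5,0,0.7],[0,0,-0.1],0],[[0.4,0,0.7],[0,0,0],0],[[0.4,0,0.7],[0,0,0],0],[[0.3,0,0.7],[0,0,0],0]]'

```text
t: 21.62
eef_pos: [513.0, 146.1, 167.9]
tcp_rot: [-1.57, 0.003, -2.956]
ft_force: [0.5, -0.7, 4.0]
opening: 0.007
```

```bash
cat >> h.py <<'E'
def where():
    for n in ('scene','wrist'):
        c,st=shot(n)
        for t in ('dish','hub'):
            for d in nets.mark_of(c,t)[:1]: w=cam2w(c,d['point'],st);print(n,t,round(d['confidence'],2),w.round(1),stn(w))
    print('tcp',stn(st['eef_pos']),st['eef_pos'].round(1),'F',st['ft_force'].round(1),round(st['t'],2))
    return c,st
E
python3 - <<'E'
from h import *
where();c,st=shot('scene')
cv2.imwrite('pics/hook2.png',cv2.resize(c['img'][180:280,260:400,::-1],None,fx=5.5,fy=5.5,interpolation=cv2.INTER_CUBIC))
E
```

```text
scene dish 0.91 [511.9 150.4 166.2] (7.6, 55.2)
scene hub 0.8 [514.3 151.3 142. ] (10.1, 55.6)
wrist dish 0.66 [512.2 151.1 163.2] (8.0, 55.8)
wrist hub 0.93 [514.5 156.2 142.8] (11.2, 60.4)
tcp (7.9, 50.9) [513.  146.3 167.8] F [-0.1 -0.1  5.3] 21.77
```

View pics/hook2.png

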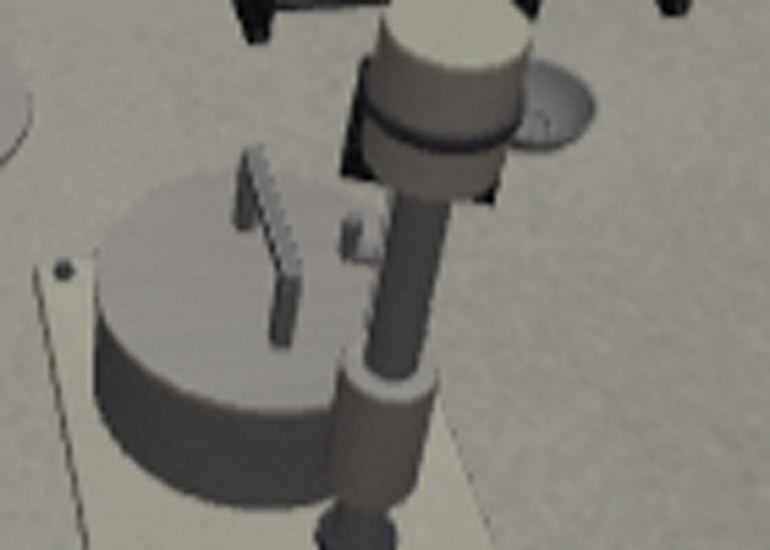

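The picture shows the hook tip standing clear beside the bar, over the disc, at about scene px (324,224). Now I feel downward for the disc.

Call:
apply_moves --increments '[[[0,0.2,0],[0,0,0],0],[[0,0.2,0],[0,0,0],0],[[0,0.2,0],[0,0,0],0],[[0,0.2,0],[0,0,0],0],[[0,0.1,0],[0,0,0],0]]'

```text
t: 22.6
eef_pos: [513.2, 147.7, 158.3]
tcp_rot: [-1.57, 0.002, -2.954]
ft_force: [-0.0, -0.2, 5.6]
opening: 0.007
```

Run:
```python
from h import *
c,st=shot('scene')
for z in (95,91,87,83): 
    P=POT+EX*2.6+EY*35.1; print(z,w2px(c,[*P,z]).round(1),w2px(c,[*P,z+26]).round(1))
print(st['eef_pos'],st['ft_force'])
```

```text
95 [322.4 226.6] [323.8 218.5]
91 [322.2 227.8] [323.6 219.7]
87 [322. 229.] [323.3 221. ]
83 [321.8 230.2] [323.1 222.2]
[513.20173155 147.70809658 158.26004427] [-4.64271386e-03 -1.98991423e-01  5.60798975e+00]
```

Call:
apply_moves --increments '[[[0,0.1,0],[0,0,0],0],[[0,0.1,0],[0,0,0],0],[[0,0,0],[0,0,0],0],[[0,0,0],[0,0,0],0],[[0,0,0],[0,0,0],0]]'

```text
t: 23.28
eef_pos: [513.3, 148.1, 156.1]
tcp_rot: [-1.57, 0.002, -2.953]
ft_force: [0.5, -0.1, 4.8]
opening: 0.005
```

Call:
apply_moves --increments '[[[0,0.1,0],[0,0,0],0],[[0,0.1,0],[0,0,0],0],[[0,0,0],[0,0,0],0],[[0,0,0],[0,0,0],0],[[0,0,0],[0,0,0],0]]'

```text
t: 23.9
eef_pos: [513.3, 148.1, 154.9]
tcp_rot: [-1.57, 0.003, -2.953]
ft_force: [0.4, 0.1, 5.0]
opening: 0.006
```

Call:
apply_moves --increments '[[[0,0.1,0],[0,0,0],0],[[0,0.1,0],[0,0,0],0],[[0,0.1,0],[0,0,0],0],[[0,0,0],[0,0,0],0],[[0,0,0],[0,0,0],0]]'

```text
t: 24.52
eef_pos: [513.3, 148.2, 155.0]
tcp_rot: [-1.57, 0.005, -2.953]
ft_force: [0.0, -1.1, 5.5]
opening: 0.004
```

Call:
apply_moves --increments '[[[0,0.15,0],[0,0,0],0],[[0,0.15,0],[0,0,0],0],[[0,0.1,0],[0,0,0],0],[[0,0,0],[0,0,0],0],[[0,0,0],[0,0,0],0]]'

```text
t: 25.15
eef_pos: [513.3, 148.3, 155.0]
tcp_rot: [-1.57, 0.008, -2.953]
ft_force: [0.3, -0.3, 3.5]
opening: 0.002
```

z stopped at 155.0: the foot is on the disc, which agrees with the picture's estimate. I raise to 160, in the middle of the window, then swing under the bar.

Call:
apply_moves --increments '[[[0,-0.15,0],[0,0,-0.2],0],[[0,-0.15,0],[0,0,-0.2],0],[[0,-0.15,0],[0,0,-0.1],0],[[0,0,0],[0,0,0],0],[[0,0,0],[0,0,0],0]]'

```text
t: 25.78
eef_pos: [513.3, 148.3, 159.6]
tcp_rot: [-1.57, -0.002, -2.953]
ft_force: [1.1, -0.8, 4.2]
opening: 0.007
```

Run:
```python
from h import *
where();swing(0.04,8,160,149)
c,st=shot('wrist');print(circ(c,st,[515.2,94.4],72,79,6,0,mask=lambda a: abs(a-4.9)<1.6))
```

```text
scene dish 0.76 [512.  152.2 158.4] (8.0, 56.9)
scene hub 0.89 [515.1 152.7 134.8] (11.2, 56.8)
wrist dish 0.87 [517.3 150.1 154. ] (12.9, 53.9)
wrist hub 0.78 [513.5 155.2 134.4] (10.1, 59.6)
tcp (8.6, 52.8) [513.3 148.3 159.6] F [ 1.2 -0.3  5.3] 25.93
now [513.3 148.3 159.6] [-1.5698e+00 -1.9000e-03 -2.9527e+00] F [ 0.1 -0.2  5.7] t 26.07 phi 0.358 r 151.0
[0.18, -0.0, 0.57] (6.9, 47.1)
[0.15, -0.0, 0.58] (5.3, 41.3)
[0.13, -0.0, 0.58] (4.0, 35.5)
[0.11, -0.0, 0.59] (3.0, 29.6)
[0.08, -0.0, 0.59] (2.2, 23.7)
[0.06, -0.0, 0.59] (1.6, 17.8)
[0.04, -0.0, 0.59] (1.2, 11.9)
[0.01, -0.0, 0.59] (1.1, 6.0)
(array([516.21,  93.98,  70.37]), 76, 0.6)
```

Call:
apply_moves --increments '[[[0.2,0,0.5],[0,0,0],0],[[0.2,0,0.5],[0,0,0],0],[[0.1,0,0.5],[0,0,0],0],[[0.1,0,0.5],[0,0,0],0],[[0.1,0,0.3],[0,0,0],0]]'

```text
t: 26.75
eef_pos: [510.5, 122.8, 159.7]
tcp_rot: [-1.57, -0.002, -2.953]
ft_force: [1.9, 0.6, 4.4]
opening: 0.003
```

Run:
```python
from h import *
where();swing(0.047,4,160,149)
```

```text
scene dish 0.87 [507.8 128.6 160.6] (-0.5, 34.4)
scene hub 0.76 [512.1 128.9 131.1] (3.8, 34.0)
wrist dish 0.75 [513.2 130.6 155.4] (5.2, 35.4)
wrist hub 0.85 [511.  130.  133.4] (2.9, 35.3)
tcp (1.1, 28.5) [510.5 123.  159.7] F [ 1.2 -0.2  4. ] 26.9
now [510.4 123.3 159.7] [-1.5701e+00 -2.2000e-03 -2.9524e+00] F [ 1.4 -0.9  6.3] t 27.05 phi 0.191 r 151.7
[0.03, -0.01, 0.55] (0.8, 23.3)
[0.01, -0.01, 0.55] (0.7, 17.8)
[-0.01, -0.01, 0.54] (0.9, 12.4)
[-0.03, -0.01, 0.54] (1.2, 7.0)
```

Call:
apply_moves --increments '[[[0,0,0.5],[0,0,0],0],[[0,0,0.5],[0,0,0],0],[[0,0,0.5],[0,0,0],0],[[0,0,0.4],[0,0,0],0],[[0,0,0],[0,0,0],0]]'

```text
t: 27.68
eef_pos: [511.8, 105.1, 159.0]
tcp_rot: [-1.571, -0.008, -2.951]
ft_force: [1.8, -0.7, 5.0]
opening: 0.006
```

Run:
```python
from h import *
where();c,st=where();swing(0.047,2,160,149)
c,st=shot('scene')
cv2.imwrite('pics/hook3.png',cv2.resize(c['img'][180:280,260:400,::-1],None,fx=5.5,fy=5.5,interpolation=cv2.INTER_CUBIC))
```

```text
scene dish 0.86 [509.3 109.2 159.3] (-2.6, 15.2)
scene hub 0.7 [512.5 111.9 131.7] (1.0, 17.2)
wrist dish 0.86 [513.3 108.1 155.8] (1.1, 13.3)
wrist hub 0.62 [512.4 113.4 132.1] (1.2, 18.7)
tcp (-0.9, 10.9) [511.8 105.3 159. ] F [ 0.3 -0.3  4.9] 27.82
scene dish 0.64 [511.1 108.5 156.9] (-1.0, 14.1)
scene hub 0.59 [509.1 109.3 131.1] (-2.8, 15.2)
wrist dish 0.69 [510.7 107.8 153.9] (-1.5, 13.5)
wrist hub 0.76 [511.1 113.7 132.2] (-0.0, 19.3)
tcp (-0.9, 10.8) [511.8 105.2 159. ] F [1.2 0.6 4.6] 28.12
now [511.8 105.2 159. ] [-1.5713 -0.0074 -2.9508] F [0.6 0.1 4.3] t 28.27 phi 0.071 r 151.3
[-0.1, -0.05, 0.19] (0.1, 8.9)
[-0.1, -0.05, 0.19] (1.2, 7.0)
```

View pics/hook3.png

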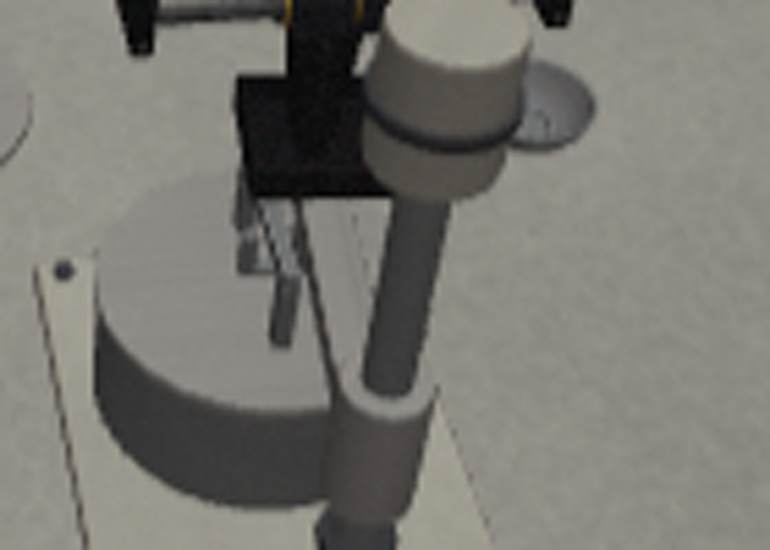

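The tip, at crop (246,255), has passed to the far side of the bar. I go about 5 mm more so the bar is centred in the throat, then ease up.

Call:
apply_moves --increments '[[[0,0,0.25],[0,0,0.2],0],[[0,0,0.25],[0,0,0.2],0],[[0,0,0],[0,0,0],0],[[0,0,0],[0,0,0],0],[[0,0,0],[0,0,0],0]]'

```text
t: 28.95
eef_pos: [512.5, 100.0, 159.0]
tcp_rot: [-1.571, -0.001, -2.951]
ft_force: [0.3, -0.0, 4.2]
opening: 0.003
```

Run:
```python
from h import *
where();where()
c,st=shot('wrist');print(circ(c,st,[515.2,94.4],72,79,6,0,mask=lambda a: abs(a-4.9)<1.6))
```

```text
scene dish 0.86 [511.  106.4 157.9] (-1.5, 12.0)
scene hub 0.75 [513.2 106.3 134.1] (0.6, 11.6)
wrist dish 0.96 [512.8 105.6 156.1] (0.2, 11.0)
wrist hub 0.88 [512.7 106.7 132.6] (0.2, 12.1)
tcp (-1.2, 5.5) [512.5 100.  159. ] F [ 0.6 -0.8  5.3] 29.1
scene dish 0.7 [510.9 105.5 158.8] (-1.7, 11.3)
scene hub 0.61 [514.3 105.5 132.9] (1.6, 10.6)
wrist dish 0.77 [512.3 103.  151.3] (-0.8, 8.5)
wrist hub 0.93 [511.9 109.3 133. ] (-0.0, 14.8)
tcp (-1.2, 5.5) [512.5 100.  159. ] F [0.5 0.4 4.8] 29.4
(array([516.35,  91.75,  69.63]), 74, 1.01)
```

Call:
apply_moves --increments '[[[0,-0.4,0],[0,0,0],0],[[0,-0.4,0],[0,0,0],0],[[0,-0.4,0],[0,0,0],0],[[0,-0.3,0],[0,0,0],0],[[0,0,0],[0,0,0],0]]'

```text
t: 30.22
eef_pos: [512.5, 100.0, 175.3]
tcp_rot: [-1.571, -0.0, -2.951]
ft_force: [0.5, 0.8, 3.9]
opening: 0.007
```

Run:
```python
from h import *
where()
```

```text
scene dish 0.87 [509.2 106.9 174.8] (-3.1, 12.9)
scene hub 0.96 [514.1 101.2 149. ] (0.6, 6.4)
wrist dish 0.69 [513.8 105.5 171.8] (1.1, 10.7)
tcp (-1.2, 5.5) [512.5 100.  175. ] F [0.7 1.  4.6] 30.38
```

Call:
apply_moves --increments '[[[0,-0.2,0],[0,0,0],0],[[0,-0.2,0],[0,0,0],0],[[0,-0.2,0],[0,0,0],0],[[0,0,0],[0,0,0],0],[[0,0,0],[0,0,0],0]]'

```text
t: 31.15
eef_pos: [512.5, 100.0, 181.3]
tcp_rot: [-1.571, -0.001, -2.951]
ft_force: [1.8, 0.9, 3.5]
opening: 0.005
```

Call:
apply_moves --increments '[[[0,-0.1,0],[0,0,0],0],[[0,-0.1,0],[0,0,0],0],[[0,-0.1,0],[0,0,0],0],[[0,0,0],[0,0,0],0],[[0,0,0],[0,0,0],0]]'

```text
t: 31.78
eef_pos: [511.5, 99.9, 183.4]
tcp_rot: [-1.572, -0.004, -2.951]
ft_force: [-0.4, -1.7, 0.3]
opening: 0.008
```

Call:
apply_moves --increments '[[[0,-0.1,0],[0,0,0],0],[[0,-0.2,0],[0,0,0],0],[[0,-0.2,0],[0,0,0],0],[[0,0,0],[0,0,0],0],[[0,0,0],[0,0,0],0]]'

```text
t: 32.4
eef_pos: [511.4, 99.9, 188.6]
tcp_rot: [-1.572, -0.005, -2.951]
ft_force: [0.1, 0.2, -0.4]
opening: 0.004
```

Run:
```python
from h import *
where();where()
```

```text
scene dish 0.81 [508.  102.7 179.2] (-5.1, 9.0)
scene hub 0.86 [512.1 105.8 156.3] (-0.5, 11.3)
wrist dish 0.71 [510.  104.3 178.1] (-2.9, 10.2)
wrist hub 0.91 [513.7 106.7 156.5] (1.3, 11.9)
tcp (-2.3, 5.6) [511.4  99.8 188.6] F [0.2 0.9 0.4] 32.55
scene hub 0.79 [513.6 105.4 154.8] (0.8, 10.6)
wrist dish 0.63 [514.8 104.1 181.9] (1.9, 9.1)
wrist hub 0.91 [514.9 107.8 153.4] (2.6, 12.7)
tcp (-2.3, 5.6) [511.4  99.8 188.6] F [-0.5  0.2  0.6] 32.85
```

Force is zero with the tool at 188.6 and the dish staying at about 182, so the hook holds. I retract straight up.

Call:
apply_moves --increments '[[[0,-0.8,0],[0,0,0],0],[[0,-2,0],[0,0,0],0],[[0,-3.5,0],[0,0,0],0],[[0,-3.5,0],[0,0,0],0],[[0,-2.5,0],[0,0,0],0]]'

```text
t: 33.62
eef_pos: [511.4, 99.8, 315.9]
tcp_rot: [-1.572, -0.007, -2.951]
ft_force: [1.0, -0.1, 0.3]
opening: 0.005
```

Run:
```python
from h import *
where();c,st=where()
print(circ(c,st,[515.2,94.4],72,79,6,0),circ(c,st,[515.2,94.4],72,79,6,0,mask=lambda a: abs(a-4.9)<1.6))
c2,s2=shot('scene');a=cv2.resize(c2['img'][170:280,250:390,::-1],(700,550),interpolation=cv2.INTER_CUBIC)
cv2.imwrite('pics/final.png',a)
```

```text
scene dish 0.7 [511.7 104.2 180.9] (-1.2, 9.8)
scene hub 0.68 [511.8 106.4 155.1] (-0.7, 12.0)
wrist dish 0.72 [511.8 105.8 178.2] (-0.8, 11.3)
wrist hub 0.65 [513.1 110.  158.9] (1.2, 15.3)
tcp (-2.2, 5.5) [511.6  99.8 315. ] F [ 0.2 -0.7  0.7] 33.77
scene dish 0.75 [510.8 103.7 182.3] (-2.2, 9.5)
scene hub 0.64 [510.1 105.3 157.8] (-2.6, 11.1)
wrist dish 0.66 [512.2 104.  181.2] (-0.7, 9.5)
wrist hub 0.88 [512.4 108.3 157.2] (0.3, 13.7)
tcp (-2.6, 5.5) [511.1  99.7 313. ] F [ 0.   0.1 -0.1] 34.08
(array([515.2 ,  94.39,  72.02]), 166, 0.98) (array([515.53,  92.92,  70.98]), 80, 0.78)
```

View pics/final.png

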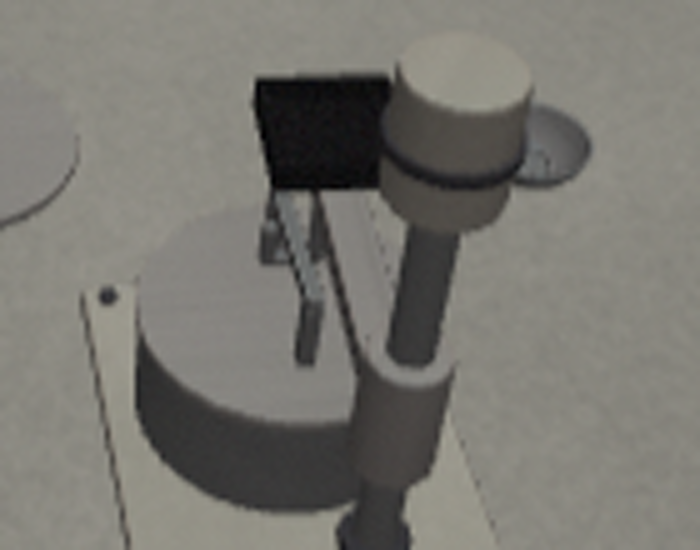

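The final picture shows the arm held down, with the hook's foot under the bar at about (285,250) and the cover seated. The gripper is clear, so I hand the job in.

```bash
python3 -c "
from cell import env
print(env.job_done())"
```

```text
the job is handed in; nothing more can be done
None
```

The job is handed in: the farthest of the three covers sits on the pot, and the sprung arm's hook has caught its bar and holds there by itself. It took about 34 s of the 72 s allowed.

**Cover:** I set it down in line with the column and let go. The fitted disc centre was within about 1 mm of the measured bore centre, both then and after the hook caught. I did not measure level directly. The pictures show the cover seated flat.

**Hook:** I pressed the arm down by the dish and felt the foot reach the disc at a dish height of about 155 mm. I then raised it 5 mm, swung it under the bar and eased it up. The finger force fell to zero at a dish height of about 183 mm, where I expected the hook to catch.

**Last checks, gripper clear above:**
- **Arm:** the dish stayed at about 181 mm, so the arm is held down about 48 mm. From the given spring data that is a pull of roughly 4 N; I did not measure it directly.
- **Throat:** the shank is about 10–12 mm sideways of the bar, with single readings between 9.5 and 15.3 mm against the limit of 16.5 mm.

**Weak points:**
- The wrist force hardly changed when the foot touched the disc, so I judged that contact from the height stopping and from the picture.
- A circle fit on only the visible part of the disc came out about 1.5 mm off the full fit, which I put down to the partial view.
- I did not check the jar, cup and pan again at the end; the arm went nowhere near the jar or cup and passed only high above the pan.

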